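Nest and lock down the culture beakers on the shaker deck

TASK

Get the empty beakers ready for the shaker run: stand the wide orange beaker upright in the steel dish, then the narrow white one upright inside the orange one. Then press the red button in the lever's grip and, keeping it pressed, swing the lever all the way down so that the yellow hold-down arm closes over the nested stack, and let go. Leave the dish in its blue cradle and do not disturb the two flasks or the jar.

Things in the scene. Friction and masses are not known exactly. Their poses are not given: they have to be found in the camera images.
- fixture: Fixed hold-down fixture; its place and yaw vary. Base plate 12 mm thick, x -200 to +70, y -190 to +80 mm in its frame. Origin: at table height below the cradle's centre; z up, y along the shaft, x level, the way lever and arm reach out from the shaft. Shaft: level, 18 mm thick, 140 mm up, at x -150 mm, between grey posts (tops 165 mm up) at y -166 and +36 mm. Lever at y -125, yellow arm at y 0.
- cradle (a point): Centre of the blue cradle ring (100 mm outside, 92 mm inside, 6 mm high) at the base plate's top, 12 mm above the table; the dish stands in it.
- foot (a point): Centre of the rubber foot's underside (28 mm across) at the end of the yellow hold-down arm (150 mm long, 16 mm thick). The arm is fixed to the lever's shaft, 0.4 rad higher than the lever: it stands steeply behind the cradle when the lever is up, and is level, the foot about 4 mm above a properly nested stack, when the lever is down.
- lever (a joint): Lever angle, rad: 0 = fully down on its stop, growing as it is raised; starts 1.1 to 1.4. The grip's slope above level = this - 0.4. A toothed catch locks it both ways unless the button is in. With the button in, a stiff hinge (1.5 N m, about 9 N at the button) lets it be pushed down; it stays where left. Letting the button out on the way lets the catch drop into the next tooth.
- lever_hinge (a point): Point on the shaft's axis at the lever; its frame turns with the lever: x along the lever to the grip's end, y along the shaft, z out of the upper face, which bears the button. Black grip 26 mm wide, 22 mm thick, from 125 to 220 mm along x, centred on the x axis.
- button_top (a point): Centre of the top face of the red button, 36 mm (along the grip) by 20 mm, 170 mm from the hinge along the lever and 20 mm above its centre line (9 mm proud of the grip). Moves with the button; z points out of the grip.
- button (a joint): How far the button is pressed in, m: 0 = out, 0.007 = fully in. Springs back; 2 N starts it, 5 N holds it fully in. The catch is free from about 0.005.
- dish: Open round steel dish, 84 mm outside diameter, 76 mm inside, 40 mm high, floor 5 mm thick, loose (300 g), standing in the cradle. Origin: centre of its underside, z up.
- wide_beaker: Orange open round straight-sided plastic beaker, 58 mm outside diameter, 50 mm inside, 75 mm high, floor 5 mm thick, about 90 g. Stands on the table at either side. Origin: centre of its underside, z up.
- narrow_beaker: White open round straight-sided plastic beaker, 38 mm outside diameter, 32 mm inside, 100 mm high, floor 5 mm thick, about 70 g. Stands on the table at either side. Origin: centre of its underside, z up.
- green_flask: Bystander: green conical flask with white stopper, 74 mm across at the foot, 132 mm high, 250 g. Origin: centre of its underside. Leave alone.
- amber_flask: Bystander: amber conical flask with white stopper, 74 mm across at the foot, 132 mm high, 250 g. Origin: centre of its underside. Leave alone.
- clear_jar: Bystander: glass jar with blue lid, 54 mm across, 75 mm high, 200 g, beyond the fixture, to its left. Origin: centre of its underside. Leave alone.
Mind the look-alikes: they are no part of the job. Of the things shaped like the wide_beaker, the orange one is meant.

How it is judged:
On the way, in this order (a step that is already met when the one before it is completed fails the run):
1. the wide orange beaker stands upright on the floor of the dish (horizontal distance between wide_beaker and dish below 0.014 m and z of wide_beaker in the frame of dish below 0.009 m and angle between wide_beaker's own z axis and vertical below 0.1 rad), for 0.2 s.
2. the narrow white beaker stands upright on the floor of the orange one (horizontal distance between narrow_beaker and wide_beaker below 0.011 m and z of narrow_beaker in the frame of wide_beaker below 0.009 m and angle between narrow_beaker's own z axis and vertical below 0.1 rad), for 0.2 s.
3. the button is pressed in while the lever is part-way down (value of joint button above 0.004 m and value of joint lever between 0.15 and 0.85 rad), for 0.05 s.
At the end, for the whole second after the job is handed in: The lever is within 0.06 rad of fully down and at rest with its button out; the dish stands in the cradle (centre within 8 mm), the orange beaker stands on the dish's floor (centres within 14 mm) and the white one on the orange one's floor (within 11 mm), all upright and at rest (all of step 1 and all of step 2 and value of joint lever below 0.06 rad and value of joint button below 0.002 m and horizontal distance between dish and cradle below 0.008 m and z of dish in the frame of cradle below 0.003 m and angle between dish's own z axis and vertical below 0.06 rad and linear speed of each of wide_beaker, narrow_beaker below 0.03 m/s and velocity of joint lever below 0.05 rad/s); the robot touches nothing.
It fails at once if a bystander is moved more than 3 cm (distance of any of green_flask, amber_flask, clear_jar from where it was at the start of the episode above 0.03 m).
It fails at once if a bystander is tipped (angle between any of green_flask, amber_flask, clear_jar's own z axis and vertical above 0.35 rad).
It also fails if it takes over 72 s, if anything falls off the work surface, if the arm or the gripper's body presses on something with over 40 N, if the wrist force passes 120 N, or if a joint passes its speed limit or range.

ROBOT

A 6-joint arm with a two-finger parallel gripper is mounted at the origin on the work surface. World frame = base frame: x ahead of the robot, y to its left, z up, the work surface at z = 0. Lengths are in m, angles in rad, forces in N, time in s.
With the tool pointing down it reaches from about 0.35 to 0.975 m from the base axis. Payload 4.9 kg.
Tool frame: the origin (TCP) lies at the very end of the fingers, on their centre line; the grasp point (between the pads) lies 19 mm behind it (pinch_z is the distance from the TCP to the grasp point, in m); z points along the fingers, y is the line along which they close (so a half turn about z gives the same grasp; the last joint's range is limited). The gripper opens to 85 mm and grips with 20 to 120 N. Pads are 22 mm wide; open, the fingers measure 114 mm over their backs; the gripper's body (76 mm by 85 mm) begins 54 mm behind the grasp point. The pads swing forward as they close: fully open they stand 13 mm farther back than shut.
Start: joints at [1.091, 0.053, 1.613, -0, 1.476, -0.119], TCP at [0.221, 0.585, 0.209] pointing down, gripper open.
Joint ranges: [-3.01, 3.01], [-1.01, 2.22], [0.06, 2.58], [-1.02, 4.17], [0.09, 2.62], [-3.14, 3.14]. Speed limits (rad/s): [2.57, 2.57, 3.14, 3.14, 3.14, 3.14].

INTERFACE

Orientations are given as a unit quaternion [w, x, y, z].
In Python, from plant import * gives the robot as it stands. The module is installed in compiled form; this text tells all that it offers.
- The arm moves only by the tool play_rows, never from a script. Its arguments are lists of equal length, an entry for each row: "linear": the shift along the world's x, y, z in m, a list of three; "turn": the turn about the world's z in degrees. A call has 1 to 8 rows; each row shifts and turns the commanded pose from where the row before left it; what a row does not reach is not made up. A row lasts 1/8 s, in which the tool goes at most 62.5 mm and 10.7 degrees, less where a joint would pass 70% of its speed; a pose out of reach is approached as far as the arm can. A call is refused whole if a number of a shift passes 0.0625 or a number of a turn 10.7, either way. A call with a gripper value outside its range is refused whole. "hand" is the finger opening in m, from 0 to 0.0854, set as the call begins (left out, the last holds). The fingers move at their own pace and stop on an object; the grip force is fixed at half the most. Time passes only in rows, so rows that do not move let the fingers close. It gives the time, the measured TCP pose, the force, the opening and the grip force at its end, in the units of the state.
- state(): the state, without advancing time (a new reading comes with each control period).
- grab_frame(name): name is "scene" or "top" or "wrist"; returns the picture (384x512x3 uint8, red, green, blue); there is no depth.
- camera_info(name): a dict with "camera_matrix" (3x3 intrinsics, pixels), "origin" and "attitude" of the camera in the world; the wrist camera has in their place "mount" (4x4, takes a point from camera to tool coordinates, whose origin is the TCP and whose axes are the flange's). Camera axes: x right, y down, z forward; pixel columns grow to the right and rows downward; lengths in m; the calibration is good to about 2 mm. A picture is of the moment at which its call begins: read the wrist's pose just before it. camera_info takes no time and is no camera call.
- job_done(): hands the job in; it is judged then, once.
Trained networks look in the newest picture that a camera, given by its name, has taken for a name from the list of things; names that differ only in an ending like _2 or _b are one class to them, and where a whole thing is asked for, a point or a joint stands for the part that bears it (a point fixed in the world has none). Each returns a list of dicts, best first, with "p" (0 to 1); they miss things now and then, are a little off and sometimes report something else, mostly with a low value. They report only what shows in the picture. A call takes as long as a camera call. They do not tell look-alikes from the thing itself.
- trace(camera, thing): "region" (384x512 bool, what is visible of it) and "location" ([column, row] in pixels, amid what is visible of it).
The state is a dict: "time": time; "joint_pos": joint angles; "joint_vel": joint speeds; "joint_efforts": joint torques, N m; "tool_pos": TCP position; "tool_rot": TCP orientation; "contact_force": force on the tool from outside, world axes, zero at the start; "ft_torque": the same for the moment, N m; "gripper_width": opening from 0.0 (shut) to 1.0 (fully open); "grasp_force": force on a finger pad.
Only numpy, scipy, OpenCV 4.12 (cv2) and the standard library are available. Lean on these libraries where they do the work, as an engineer would, in place of code of your own. Each camera call takes 0.05 s, during which the arm holds its last target. There are 200 camera calls.

## Working session

There is one attempt and no reset: what is moved stays moved. The work goes in short steps, Python scripts to look and compute and a tool call to move; the robot and the scene stay as the last step left them, time stands still between calls to the robot, and variables do not carry over. Pictures are saved under pics/ and viewed, at most 10 in all, crops included, and the job is handed in when it is done.

Besides the shell and the picture viewer there is one more tool, called after ">>>" by a JSON object that holds its "method" and its "body", one argument or row to a line. play_rows: Moves the arm, as the interface text tells. Its arguments: {"type":"object","properties":{"linear":{"type":"array","items":{"type":"array","items":{"type":"number"}}},"turn":{"type":"array","items":{"type":"number"}},"hand":{"type":"number"}},"required":["linear","turn"]}

```bash
mkdir -p pics; cat > h.py <<'E'
from plant import *
import numpy as np, cv2
from scipy.spatial.transform import Rotation as R
def att(a):
    a=np.array(a,float)
    return a if a.shape==(3,3) else R.from_quat([a[1],a[2],a[3],a[0]]).as_matrix()
def cam(name):
    i=camera_info(name);K=np.array(i["camera_matrix"])
    if name=="wrist":
        s=state();T=np.eye(4);T[:3,:3]=att(s["tool_rot"]);T[:3,3]=s["tool_pos"]
        M=T@np.array(i["mount"]);return K,M[:3,:3],M[:3,3]
    return K,att(i["attitude"]),np.array(i["origin"])
def ray(c,px,z):
    K,A,o=c;d=A@np.linalg.inv(K)@np.array([px[0],px[1],1.]);return o+d*(z-o[2])/d[2]
def proj(c,P):
    K,A,o=c;q=K@(A.T@(np.array(P)-o));return q[:2]/q[2]
def save(n,im,s=1.5):
    cv2.imwrite(n,cv2.resize(im[:,:,::-1],None,fx=s,fy=s))
E
python3 - <<'E'
from h import *
print(state()); print({n:camera_info(n) for n in("scene","top","wrist")})
ims=[]
for n in("top","scene"):
    c=cam(n);im=grab_frame(n);save(f"pics/{n}0.png",im)
    for t in("wide_beaker","narrow_beaker","dish","button_top","foot","lever_hinge","green_flask","amber_flask","clear_jar"):
        for d in trace(n,t): print(n,t,round(d["p"],2),np.round(d["location"]),d["region"].sum(),ray(c,d["location"],.05).round(3))
E
```

```text
{'time': 0.0, 'joint_pos': array([ 1.09100470e+00,  5.33512394e-02,  1.61428669e+00, -3.13205467e-05,
        1.47603161e+00, -1.18983503e-01]), 'joint_vel': array([-2.69579025e-04, -6.55027721e-05, -3.37822562e-04,  4.44060868e-04,
       -4.02255155e-04,  9.92212608e-04]), 'joint_efforts': array([ 7.62170221e-04, -3.93694603e+01, -3.70170665e+01, -7.22756749e-05,
        7.12246154e-03, -2.13314721e-06]), 'tool_pos': array([0.22032909, 0.58415487, 0.20817093]), 'tool_rot': array([-2.91379090e-04,  1.79425523e-01,  9.83771012e-01, -9.96850670e-04]), 'contact_force': array([-0.19903411,  0.96952151,  0.46885437]), 'ft_torque': array([ 0.02258734,  0.01296058, -0.04443177]), 'grasp_force': 0.0, 'gripper_width': 0.9999767490988912}
{'scene': {'camera_matrix': array([[440.25596272,   0.        , 251.61305532],
       [  0.        , 440.25596272, 187.91747761],
       [  0.        ,   0.        ,   1.        ]]), 'origin': array([1.26290345, 0.41983637, 0.93064988]), 'attitude': array([-0.19497166,  0.46429164,  0.79755699, -0.33214782])}, 'top': {'camera_matrix': array([[413.77075424,  
[... 1781 characters left out ...]
ker 0.62 [389. 193.] 524 [0.313 0.328 0.05 ]
scene wide_beaker 0.54 [228. 143.] 1027 [ 0.348 -0.181  0.05 ]
scene narrow_beaker 0.71 [160. 133.] 363 [ 0.414 -0.4    0.05 ]
scene dish 0.78 [216. 224.] 837 [ 0.65  -0.032  0.05 ]
scene dish 0.73 [226. 142.] 1127 [ 0.345 -0.192  0.05 ]
scene button_top 0.5 [186. 125.] 41 [ 0.337 -0.351  0.05 ]
scene foot 0.57 [226. 141.] 1192 [ 0.342 -0.191  0.05 ]
scene lever_hinge 0.69 [226. 146.] 1313 [ 0.362 -0.18   0.05 ]
scene lever_hinge 0.37 [189. 125.] 50 [ 0.333 -0.342  0.05 ]
scene green_flask 0.69 [134. 176.] 704 [ 0.614 -0.342  0.05 ]
scene amber_flask 0.91 [347. 271.] 1073 [0.619 0.32  0.05 ]
scene clear_jar 0.96 [278. 275.] 622 [0.713 0.182 0.05 ]
```

View pics/scene0.png

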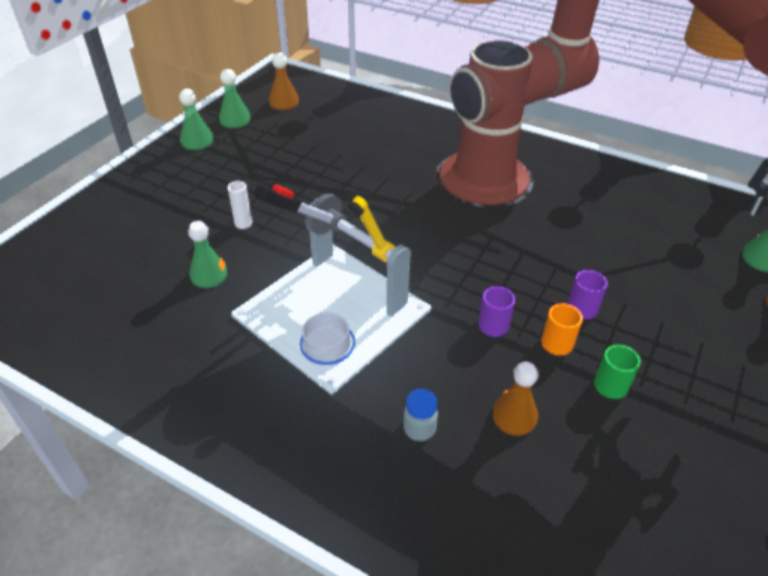

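View pics/top0.png

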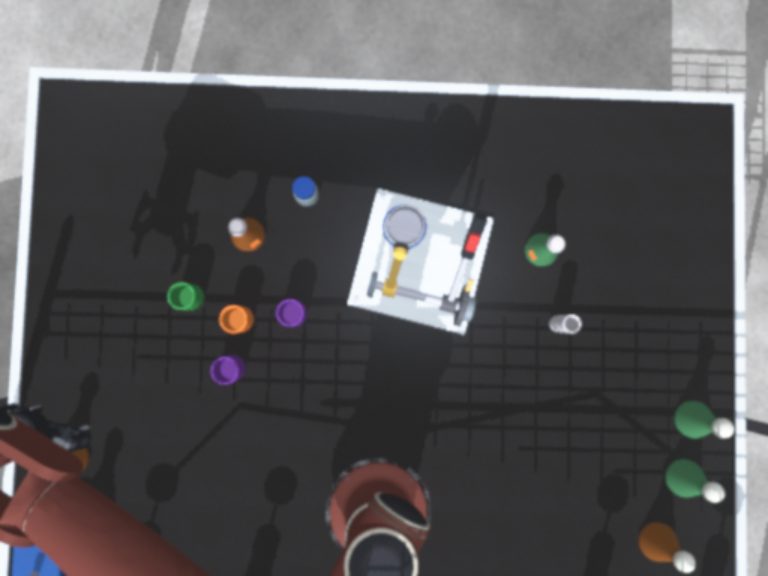

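The top view (pixels /1.5) shows four beakers that could be taken for the wide one: orange (157,213), green (123,197), purple (193,208) and purple (151,246). Orange is the one meant. The only white narrow beaker is at (378,216). The dish is at (270,151), and the lever and its red button are on the plate's right side, with the button at (315,162). Next I go above the orange beaker for a close crop.

>>> {"method": "play_rows", "body": {
  "linear": [
    [0.0325,-0.0437,0],
    [0.0325,-0.0437,0],
    [0.0325,-0.0437,0],
    [0.0325,-0.0437,0],
    [0.0325,-0.0437,0],
    [0.0325,-0.0437,0],
    [0,0,0],
    [0,0,0]
  ],
  "turn": [-5.7,-5.7,-5.7,-5.7,-5.7,-5.7,0,0],
  "hand": 0.0854
}}

```text
time: 2.0
tool_pos: [0.4155, 0.3228, 0.2095]
tool_rot: [-0.0, 0.461, 0.888, 0.0]
contact_force: [0.7, -0.6, 0.5]
gripper_width: 0.997
grasp_force: 0.0
```

```bash
cat >> h.py <<'E'
HSV={'orange':((5,140,90),(20,255,255)),'red':((0,150,90),(4,255,255))}
def blob(im,lo,hi):
    m=cv2.inRange(cv2.cvtColor(im,cv2.COLOR_RGB2HSV),lo,hi)
    n,l,s,c=cv2.connectedComponentsWithStats(m);k=1+s[1:,4].argmax();return (l==k)
def fitcyl(c,mask,r,h,zb,guess):
    """fit xy of an upright cylinder so that its silhouette matches mask (centroid+bbox)"""
    from scipy.optimize import least_squares
    a=np.linspace(0,2*np.pi,60)
    def sil(p):
        P=[proj(c,[p[0]+r*np.cos(t),p[1]+r*np.sin(t),z]) for z in(zb,zb+h) for t in a]
        m=cv2.convexHull(np.float32(P)); x=m[:,0];return np.r_[x.min(0),x.max(0)]
    ys,xs=np.nonzero(mask);B=np.array([xs.min(),ys.min(),xs.max()+1,ys.max()+1])-0.5
    s=least_squares(lambda p:sil(p)-B,guess,diff_step=1e-3);return s.x,s.fun
E
python3 - <<'E'
from h import *
s=state();print(s["tool_pos"],s["joint_pos"])
c=cam("wrist");im=grab_frame("wrist");save("pics/w1.png",im)
for d in trace("wrist","wide_beaker"):
    rgb=im[d["region"]].mean(0).round(); ys,xs=np.nonzero(d["region"])
    print(round(d["p"],2),d["location"],rgb,xs.min(),xs.max(),ys.min(),ys.max(),*fitcyl(c,d["region"],.029,.075,0,ray(c,d["location"],.05)[:2]))
E
```

```text
[0.41545007 0.32280998 0.20946294] [ 5.18723314e-01 -1.86334622e-01  1.84050093e+00  5.88676415e-04
  1.48735803e+00 -9.46352291e-02]
0.69 [179.5, 102.4] [164.  85. 209.] 150 218 73 133 [0.30587978 0.33600294] [-0.08709717  0.01617432  0.10960388 -0.01208496]
0.67 [219.4, 256.5] [174.  86. 219.] 190 242 219 285 [0.43189158 0.20364141] [-0.1686554  -0.758255    0.20469666  0.71569824]
0.65 [257.6, 171.2] [253. 196.   1.] 233 286 142 200 [0.41373435 0.3219889 ] [-0.20780945 -1.31204224  0.21014404  1.2010498 ]
0.63 [355.8, 111.9] [ 54. 214. 106.] 319 389 83 141 [0.45940126 0.43368969] [-0.72518921 -0.41303253  0.5776062   0.50570679]
0.2 [188.7, 327.4] [241. 245. 247.] 96 214 306 383 [0.43644213 0.02727493] [ 27.23206329   1.07955933 -32.52694702  -3.16714478]
```

View pics/w1.png

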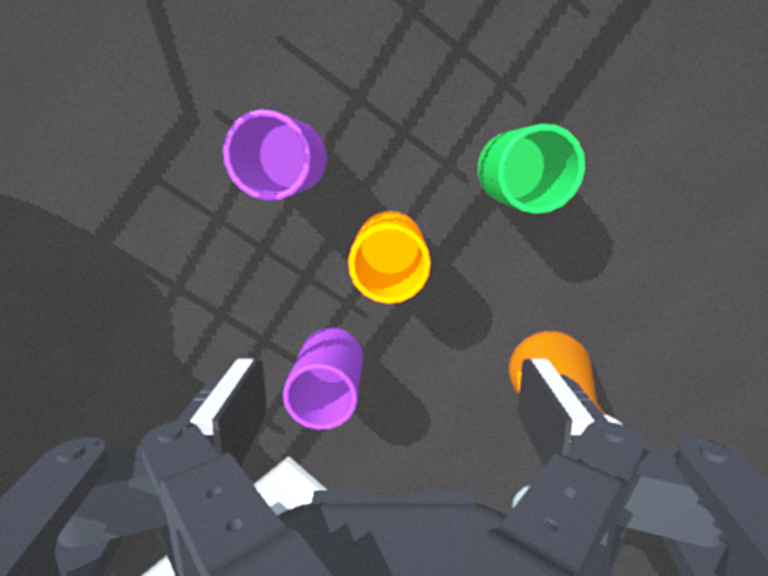

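The close crop shows orange alone at (257,171), clear of both fingers, with a fit of (0.414,0.322). I descend and grasp.

>>> {"method": "play_rows", "body": {
  "linear": [
    [-0.001,-0.0008,-0.04],
    [-0.0008,0,-0.05],
    [0,0,-0.05],
    [0,0,-0.026],
    [0,0,0],
    [0,0,0]
  ],
  "turn": [0,0,0,0,0,0]
}}

```text
time: 2.85
tool_pos: [0.4144, 0.323, 0.0449]
tool_rot: [0.001, 0.46, 0.888, 0.001]
contact_force: [-0.0, 0.2, 0.7]
gripper_width: 1.002
grasp_force: 0.0
```

>>> {"method": "play_rows", "body": {
  "linear": [
    [0,0,0],
    [0,0,0],
    [0,0,0],
    [0,0,0],
    [0,0,0],
    [0,0,0],
    [0,0,0]
  ],
  "turn": [0,0,0,0,0,0,0],
  "hand": 0.05
}}

```text
time: 3.72
tool_pos: [0.415, 0.3224, 0.0464]
tool_rot: [0.001, 0.461, 0.888, 0.001]
contact_force: [-3.5, -2.0, 8.7]
gripper_width: 0.633
grasp_force: 61.1
```

```bash
python3 - <<'E'
from h import *
c=cam("top");K=1.5
C=[ray(c,np.array(p)/K,.012) for p in((383,190),(493,218),(465,333),(348,303))]
L=np.array([[70,80],[70,-190],[-200,-190],[-200,80]])/1000
W=np.array(C)[:,:2]
a=W-W.mean(0);b=L-L.mean(0);th=np.arctan2((b[:,0]*a[:,1]-b[:,1]*a[:,0]).sum(),(a*b).sum())
Rm=np.array([[np.cos(th),-np.sin(th)],[np.sin(th),np.cos(th)]]);t=W.mean(0)-Rm@L.mean(0)
print("yaw",th,"org",t,"res",W-(L@Rm.T+t))
# lever angle from top-view button and scene button
def btn(l): s=l-.4;x=-.15+.17*np.cos(s)-.02*np.sin(s);z=.14+.17*np.sin(s)+.02*np.cos(s);return np.r_[Rm@[x,-.125]+t,z]
for l in np.arange(1,1.5,.05): print(round(l,2),proj(c,btn(l)).round(1),proj(cam("scene"),btn(l)).round(1))
E
```

```text
yaw -0.2312832088041585 org [ 0.63199654 -0.04510752] res [[-0.00508027 -0.00735123]
 [ 0.00139395  0.00502368]
 [ 0.00323084  0.00104483]
 [ 0.00045549  0.00128272]]
1.0 [317.2 156.7] [182.5 133.5]
1.05 [317.  158.4] [184.  130.5]
1.1 [316.9 160.2] [185.6 127.4]
1.15 [316.6 162.1] [187.3 124.5]
1.2 [316.4 164.2] [189.1 121.5]
1.25 [316.  166.4] [191.  118.7]
1.3 [315.7 168.8] [193.  115.9]
1.35 [315.3 171.2] [195.  113.2]
1.4 [314.8 173.8] [197.2 110.6]
1.45 [314.3 176.5] [199.4 108.1]
```

>>> {"method": "play_rows", "body": {
  "linear": [
    [0,0,0.03],
    [0,0,0.05],
    [0.01,-0.01,0.06],
    [0.0436,-0.06,0.04],
    [0.0436,-0.06,0],
    [0.0436,-0.06,0],
    [0.0436,-0.06,0],
    [0.0436,-0.047,0]
  ],
  "turn": [0,0,-8,-8,-8,-8,-8,-8]
}}

```text
time: 4.72
tool_pos: [0.6099, 0.0678, 0.2139]
tool_rot: [0.0, 0.784, 0.621, 0.001]
contact_force: [1.1, 0.8, -1.7]
gripper_width: 0.626
grasp_force: 63.3
```

>>> {"method": "play_rows", "body": {
  "linear": [
    [0,0,0],
    [0,0,0],
    [0,0,0]
  ],
  "turn": [0,0,0]
}}

```text
time: 5.1
tool_pos: [0.6083, 0.0708, 0.2133]
tool_rot: [-0.0, 0.781, 0.624, 0.0]
contact_force: [0.1, -0.1, -1.5]
gripper_width: 0.627
grasp_force: 63.5
```

```bash
python3 - <<'E'
from h import *
s=state();print(s["tool_pos"],s["joint_pos"],s["gripper_width"])
a=grab_frame("scene");c=cam("wrist");b=grab_frame("wrist")
cv2.imwrite("pics/d.png",cv2.resize(np.vstack([a[40:340,60:512],b[:,30:482]])[:,:,::-1],None,fx=.85,fy=.85))
for t in("dish",):
  for d in trace("wrist",t):
    ys,xs=np.nonzero(d["region"]);print(d["p"],d["location"],xs.min(),xs.max(),ys.min(),ys.max(),ray(c,d["location"],.03),*fitcyl(c,d["region"],.042,.04,.012,[.635,-.04]))
E
```

```text
[0.60828849 0.07076874 0.21331001] [-5.75714957e-03  2.08041733e-02  1.63910406e+00  2.31709710e-04
  1.48156021e+00  2.17219506e-01] 0.6272420571013706
0.76 [320.9, 222.0] 306 326 210 276 [ 0.66748789 -0.01820016  0.03      ] [ 0.65202219 -0.04499393] [-25.22427368  -1.25572205  22.69055176   3.1439209 ]
```

View pics/d.png

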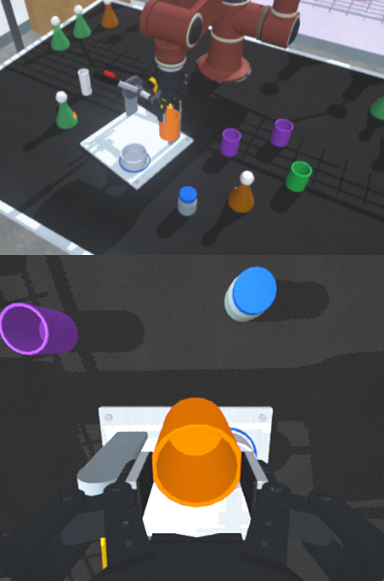

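The orange beaker is held upright and the forearm is well above the hold-down arm, but the beaker hides the dish from the wrist camera. I'll measure the dish from the scene and top cameras.

```bash
python3 - <<'E'
from h import *
for n in("scene","top"):
  c=cam(n);grab_frame(n)
  for t,r,h,zb,g in(("dish",.042,.04,.012,[.635,-.04]),("wide_beaker",.029,.075,.175,[.6,.07])):
   for d in trace(n,t):
    e=ray(c,d["location"],.03 if t=="dish" else .2); 
    if d["p"]>.3 and np.hypot(*(e[:2]-g))<.1: print(n,t,d["p"],d["region"].sum(),e,*fitcyl(c,d["region"],r,h,zb,g))
E
```

```text
scene dish 0.81 840 [ 0.64046783 -0.03968154  0.03      ] [ 0.63730861 -0.0376924 ] [-0.59611511 -0.88156128  0.61494446  0.76223755]
scene wide_beaker 0.57 772 [0.61360298 0.07368343 0.2       ] [0.61746035 0.07422921] [ 0.22186279 -0.73156738 -0.22155762  0.68670654]
top dish 0.57 502 [ 0.63989237 -0.03798122  0.03      ] [ 0.63503492 -0.04075249] [-0.44985962 -0.95565796  0.43942261  0.97470093]
top wide_beaker 0.54 66 [0.59186869 0.05705541 0.2       ] [0.58768723 0.05520552] [-5.38095093 -6.21179199  5.40246582  6.55525208]
```

>>> {"method": "play_rows", "body": {
  "linear": [
    [0.007,-0.0275,0],
    [0.007,-0.0275,0],
    [0.007,-0.0275,0],
    [0.007,-0.0275,0],
    [0,0,0],
    [0,0,0],
    [0,0,-0.04],
    [0,0,-0.04]
  ],
  "turn": [0,0,0,0,0,0,0,0]
}}

```text
time: 6.55
tool_pos: [0.6373, -0.0392, 0.1331]
tool_rot: [0.001, 0.781, 0.624, 0.001]
contact_force: [-0.1, 1.3, -2.1]
gripper_width: 0.633
grasp_force: 63.5
```

>>> {"method": "play_rows", "body": {
  "linear": [
    [0,0,-0.015],
    [0,0,0],
    [0,0,0]
  ],
  "turn": [0,0,0]
}}

```text
time: 6.92
tool_pos: [0.6383, -0.0402, 0.1204]
tool_rot: [0.001, 0.782, 0.624, 0.001]
contact_force: [0.5, 0.3, -0.5]
gripper_width: 0.628
grasp_force: 63.5
```

```bash
python3 - <<'E'
from h import *
s=state();print(s["tool_pos"],s["contact_force"])
c=cam("scene");im=grab_frame("scene");p=s["tool_pos"];k=[p[0],p[1],p[2]-.0464]
print(proj(c,k),proj(c,[.636,-.039,.052]))
for d in trace("scene","wide_beaker"):
    if abs(d["location"][0]-218)<30: print(d["p"],d["location"],*fitcyl(c,d["region"],.029,.075,k[2],[.636,-.039]))
cv2.imwrite("pics/e.png",cv2.resize(im[100:280,130:330,::-1],None,fx=3,fy=3))
E
```

```text
[ 0.63827287 -0.04023966  0.12040503] [ 0.49813609  0.25838602 -0.51320743]
[215.36120868 213.58832482] [216.68117837 218.76949517]
0.89 [213.6, 204.7] [ 0.63827817 -0.03790141] [-0.69888306  0.1192627   0.73469543 -0.14845276]
```

View pics/e.png

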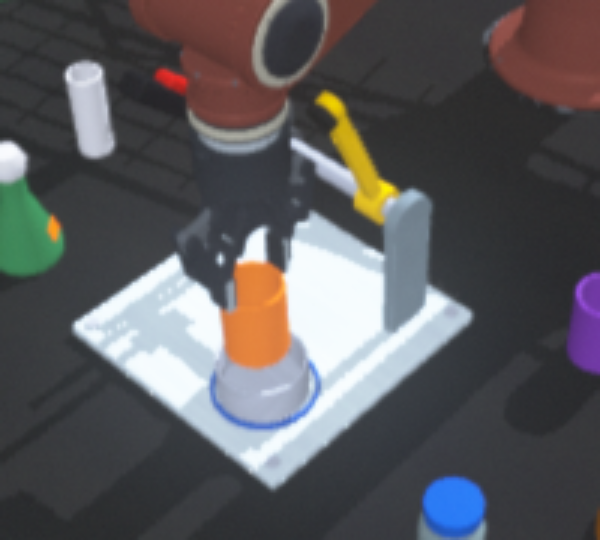

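The beaker sits above the dish mouth (crop 262,340) and nothing is touching. I lower it and release.

>>> {"method": "play_rows", "body": {
  "linear": [
    [-0.001,0,-0.02],
    [0,0,-0.02],
    [0,0,-0.012],
    [0,0,-0.002],
    [0,0,0],
    [0,0,0]
  ],
  "turn": [0,0,0,0,0,0]
}}

```text
time: 7.78
tool_pos: [0.636, -0.0403, 0.0638]
tool_rot: [0.0, 0.782, 0.623, 0.0]
contact_force: [0.0, 0.2, -0.9]
gripper_width: 0.632
grasp_force: 68.6
```

>>> {"method": "play_rows", "body": {
  "linear": [
    [0,0,0],
    [0,0,0],
    [0,0,0],
    [0,0,0],
    [0,0,0.03],
    [0,0,0.06],
    [0,0,0.06],
    [0,0,0.06]
  ],
  "turn": [0,0,0,0,0,0,0,0],
  "hand": 0.0854
}}

```text
time: 8.78
tool_pos: [0.6356, -0.0402, 0.276]
tool_rot: [0.0, 0.782, 0.623, 0.0]
contact_force: [0.5, -0.0, -0.1]
gripper_width: 0.995
grasp_force: 0.0
```

>>> {"method": "play_rows", "body": {
  "linear": [
    [0,0,0.06],
    [0,0,0.03],
    [-0.03,-0.05,0],
    [-0.03,-0.05,0],
    [-0.04,-0.0625,0],
    [-0.04,-0.0625,0],
    [-0.04,-0.0625,0],
    [-0.039,-0.0625,0]
  ],
  "turn": [0,0,0,0,0,0,0,0]
}}

```text
time: 9.78
tool_pos: [0.4404, -0.3526, 0.3643]
tool_rot: [0.0, 0.782, 0.623, 0.0]
contact_force: [1.1, -0.6, -0.2]
gripper_width: 0.998
grasp_force: 0.0
```

>>> {"method": "play_rows", "body": {
  "linear": [
    [0,-0.007,-0.05],
    [0,0,-0.04],
    [0,0,0],
    [0,0,0]
  ],
  "turn": [0,0,0,0]
}}

```text
time: 10.28
tool_pos: [0.4423, -0.3586, 0.2761]
tool_rot: [0.001, 0.782, 0.624, 0.0]
contact_force: [-0.1, 0.5, 1.0]
gripper_width: 1.001
grasp_force: 0.0
```

```bash
python3 - <<'E'
from h import *
s=state();print(s["tool_pos"],s["joint_pos"])
c=cam("wrist");im=grab_frame("wrist")
for d in trace("wrist","narrow_beaker"):
    ys,xs=np.nonzero(d["region"])
    print(round(d["p"],2),d["location"],im[d["region"]].mean(0).round(),xs.min(),xs.max(),ys.min(),ys.max(),*fitcyl(c,d["region"],.019,.1,0,[.417,-.397]))
b=grab_frame("scene");cs=cam("scene")
for t,r,h,z in(("wide_beaker",.029,.075,.017),("narrow_beaker",.019,.1,0)):
  for d in trace("scene",t):
    g=[.636,-.04] if t[0]=='w' else [.417,-.397]
    if d["p"]>.3 and np.hypot(*(ray(cs,d["location"],.06)[:2]-g))<.1: print(t,d["p"],*fitcyl(cs,d["region"],r,h,z,g))
a=cv2.resize(im,None,fx=.9,fy=.9);b=cv2.resize(b[100:280,60:330],(a.shape[1],307))
cv2.imwrite("pics/f.png",cv2.resize(np.vstack([a,b])[:,:,::-1],None,fx=.9,fy=.9))
E
```

```text
[ 0.44234333 -0.3585661   0.27611534] [-8.11850082e-01 -1.12317631e-01  1.66428327e+00 -8.46347066e-06
  1.58710113e+00 -5.87523935e-01]
wide_beaker 0.74 [ 0.6278703  -0.04380222] [ 0.31829834 -3.65658569 -0.33261108  3.43928528]
narrow_beaker 0.69 [ 0.42781215 -0.39107599] [-0.19386292 -0.47566223  0.20457458  0.44296265]
```

View pics/f.png

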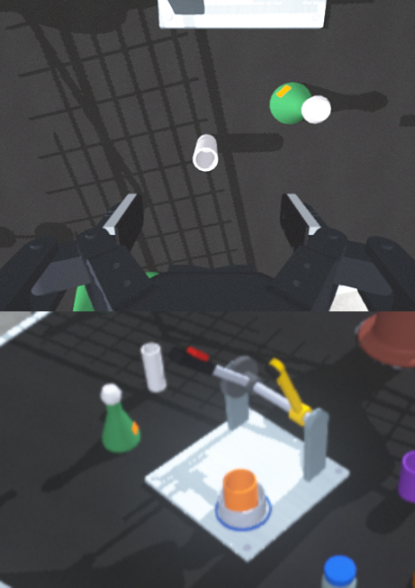

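The orange beaker is standing in the dish. The white beaker's rim is at picture (206,159), which is frame pixel (254,196). I'll compute its position.

```bash
python3 - <<'E'
from h import *
c=cam("wrist");im=grab_frame("wrist")
print(ray(c,(254.3,196.3),.1))
g=cv2.cvtColor(im,cv2.COLOR_RGB2HSV);m=((g[:,:,2]>130)&(g[:,:,1]<60)).astype(np.uint8)
m[:,:225]=0;m[:,285:]=0;m[:150]=0;m[230:]=0
ys,xs=np.nonzero(m);print(xs.min(),xs.max(),ys.min(),ys.max(),m.sum(),*fitcyl(c,m,.019,.1,0,[.425,-.395]))
E
```

```text
[ 0.42599756 -0.39256336  0.1       ]
238 268 165 211 1152 [ 0.42433595 -0.39259779] [ 0.18928528  0.63534546 -0.1897583  -0.54640198]
```

>>> {"method": "play_rows", "body": {
  "linear": [
    [-0.0087,-0.0165,-0.02],
    [-0.0088,-0.017,-0.04],
    [0,0,-0.05],
    [0,0,-0.05],
    [0,0,-0.03],
    [0,0,-0.01],
    [0,0,0],
    [0,0,0]
  ],
  "turn": [0,0,0,0,0,0,0,0]
}}

```text
time: 11.58
tool_pos: [0.425, -0.3929, 0.0759]
tool_rot: [0.002, 0.782, 0.623, 0.0]
contact_force: [-0.1, -0.3, 0.4]
gripper_width: 0.997
grasp_force: 0.0
```

>>> {"method": "play_rows", "body": {
  "linear": [
    [0,0,0],
    [0,0,0],
    [0,0,0],
    [0,0,0],
    [0,0,0],
    [0,0,0],
    [0,0,0]
  ],
  "turn": [0,0,0,0,0,0,0],
  "hand": 0.03
}}

```text
time: 12.45
tool_pos: [0.4249, -0.3924, 0.0755]
tool_rot: [0.001, 0.782, 0.623, 0.0]
contact_force: [0.1, -0.3, 6.0]
gripper_width: 0.386
grasp_force: 59.0
```

```bash
python3 - <<'E'
from h import *
c=cam("wrist");s=state();print(s["tool_pos"]);grab_frame("top")
for n in("top",):
  c=cam(n)
  for d in trace(n,"wide_beaker"):
    e=ray(c,d["location"],.07)
    if abs(e[1])<.12:print(n,d["p"],e,d["region"].sum(),*fitcyl(c,d["region"],.029,.075,.017,[.636,-.04]))
E
```

```text
[ 0.42487679 -0.39236531  0.07549675]
top 0.61 [ 0.64357359 -0.03922148  0.07      ] 325 [ 0.63935736 -0.0390853 ] [-0.00436401  0.33389282  0.003479   -0.35064697]
```

>>> {"method": "play_rows", "body": {
  "linear": [
    [0,0,0.04],
    [0,0,0.06],
    [0,0,0.06],
    [0,0,0.06],
    [0,0,0.06],
    [0,0,0.05],
    [0.03,0.05,0],
    [0.036,0.06,0]
  ],
  "turn": [0,0,0,0,0,0,0,0]
}}

```text
time: 13.55
tool_pos: [0.4868, -0.2876, 0.4042]
tool_rot: [0.0, 0.783, 0.622, 0.0]
contact_force: [0.2, 0.2, -1.3]
gripper_width: 0.382
grasp_force: 59.7
```

>>> {"method": "play_rows", "body": {
  "linear": [
    [0.036,0.06,0],
    [0.036,0.06,0],
    [0.036,0.06,0],
    [0.037,0.0625,0],
    [0,0,-0.05],
    [0,0,-0.06],
    [0,0,-0.06],
    [0,0,-0.04]
  ],
  "turn": [0,0,0,0,0,0,0,0]
}}

```text
time: 14.55
tool_pos: [0.6126, -0.0729, 0.1891]
tool_rot: [-0.002, 0.782, 0.623, -0.002]
contact_force: [0.1, 0.4, -1.1]
gripper_width: 0.379
grasp_force: 59.8
```

>>> {"method": "play_rows", "body": {
  "linear": [
    [0,0,0],
    [0,0,0],
    [0,0,0]
  ],
  "turn": [0,0,0]
}}

```text
time: 14.92
tool_pos: [0.6164, -0.074, 0.1976]
tool_rot: [0.002, 0.782, 0.623, 0.002]
contact_force: [1.1, 0.9, -0.2]
gripper_width: 0.376
grasp_force: 59.9
```

```bash
python3 - <<'E'
from h import *
s=state();p=s["tool_pos"];print(p,s["contact_force"],s["gripper_width"])
c=cam("scene");im=grab_frame("scene")
m=blob(im,*HSV['orange']);print(m.sum(),ray(c,(0,0),0)[:0])
for (x,y,z) in((p[0],p[1],p[2]-.0755),(.6365,-.04,.092),(.6365,-.04,.017)): print(proj(c,[x,y,z]).round(1))
for t,z in(("wide_beaker",.017),("narrow_beaker",p[2]-.0755)):
  for d in trace("scene",t):
    if abs(d["location"][0]-216)<30: ys,xs=np.nonzero(d["region"]);print(t,d["p"],d["location"],xs.min(),xs.max(),ys.min(),ys.max())
cv2.imwrite("pics/g.png",cv2.resize(im[100:280,130:330,::-1],None,fx=3,fy=3))
E
```

```text
[ 0.61640911 -0.07397511  0.19756728] [ 1.06034254  0.91789226 -0.16084874] 0.3763324133809542
1835 []
[208.  190.9]
[215.4 208.5]
[217.  227.3]
wide_beaker 0.56 [214.4, 215.4] 205 227 202 229
narrow_beaker 0.94 [206.2, 174.7] 198 214 158 196
```

View pics/g.png

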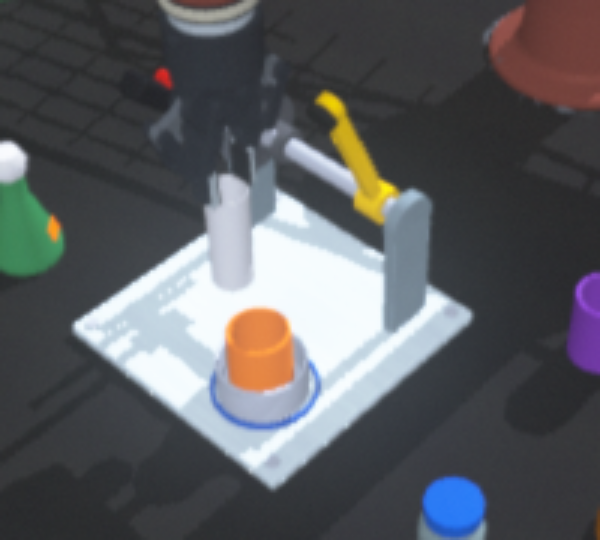

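The shift fell short because of the speed clip. Orange's rim is at crop (259,323) and the white beaker hangs at (232,278). I'll complete the hover and compare the two.

>>> {"method": "play_rows", "body": {
  "linear": [
    [0.01,0.017,0],
    [0.01,0.017,-0.008],
    [0,0,-0.01],
    [0,0,0],
    [0,0,0]
  ],
  "turn": [0,0,0,0,0]
}}

```text
time: 15.7
tool_pos: [0.6344, -0.0397, 0.1757]
tool_rot: [-0.0, 0.782, 0.623, -0.0]
contact_force: [0.5, -0.1, -0.7]
gripper_width: 0.384
grasp_force: 59.9
```

```bash
python3 - <<'E'
from h import *
s=state();p=s["tool_pos"];print(p,s["contact_force"],s["gripper_width"])
c=cam("scene");im=grab_frame("scene")
for (x,y,z) in((p[0],p[1],p[2]-.0755),(.6365,-.04,.092)): print(proj(c,[x,y,z]).round(1))
for t in("wide_beaker","narrow_beaker"):
  for d in trace("scene",t):
    if abs(d["location"][0]-216)<30: ys,xs=np.nonzero(d["region"]);print(t,d["p"],d["location"],xs.min(),xs.max(),ys.min(),ys.max())
cv2.imwrite("pics/i.png",cv2.resize(im[150:250,170:270,::-1],None,fx=6,fy=6,interpolation=cv2.INTER_CUBIC))
E
```

```text
[ 0.63444539 -0.03973196  0.17565457] [ 0.4601621  -0.08838131 -0.6701448 ] 0.38436091664573224
[215.8 205.9]
[215.4 208.5]
wide_beaker 0.95 [216.8, 218.1] 205 227 207 229
narrow_beaker 0.74 [217.7, 232.5] 201 232 212 240
narrow_beaker 0.72 [215.2, 195.6] 207 222 174 211
```

View pics/i.png

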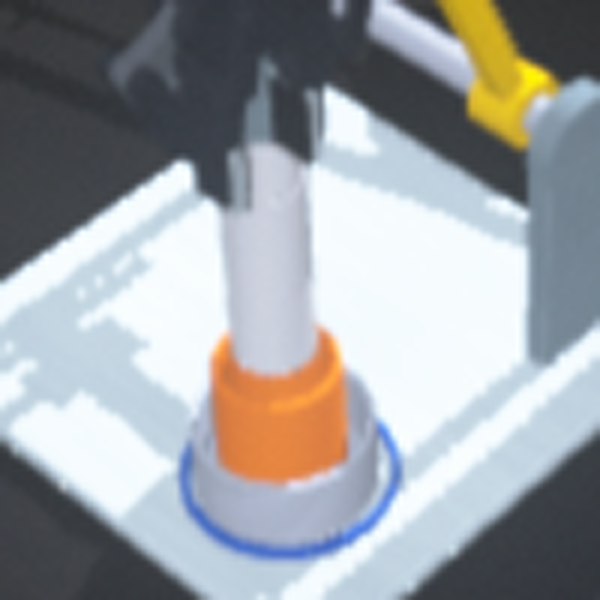

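The white beaker's bottom is at crop (273,346) and the orange mouth's centre is at (279,368), about 3 mm to go toward +y. I correct and insert gradually.

>>> {"method": "play_rows", "body": {
  "linear": [
    [0.001,0.003,0],
    [0,0,0],
    [0,0,-0.01],
    [0,0,-0.01],
    [0,0,-0.01],
    [0,0,0]
  ],
  "turn": [0,0,0,0,0,0]
}}

```text
time: 16.6
tool_pos: [0.6346, -0.0364, 0.144]
tool_rot: [-0.001, 0.782, 0.623, -0.001]
contact_force: [-0.7, -0.1, -1.1]
gripper_width: 0.382
grasp_force: 59.9
```

>>> {"method": "play_rows", "body": {
  "linear": [
    [0,0,-0.012],
    [0,0,-0.014],
    [0,0,-0.012],
    [0,0,-0.005],
    [0,0,0],
    [0,0,0]
  ],
  "turn": [0,0,0,0,0,0]
}}

```text
time: 17.35
tool_pos: [0.6361, -0.0366, 0.1037]
tool_rot: [0.0, 0.782, 0.623, 0.0]
contact_force: [0.3, -0.3, -1.1]
gripper_width: 0.38
grasp_force: 59.9
```

>>> {"method": "play_rows", "body": {
  "linear": [
    [0,0,-0.004],
    [0,0,0],
    [0,0,0]
  ],
  "turn": [0,0,0]
}}

```text
time: 17.73
tool_pos: [0.6357, -0.0365, 0.0991]
tool_rot: [0.0, 0.782, 0.623, 0.0]
contact_force: [-0.4, -0.1, -0.7]
gripper_width: 0.383
grasp_force: 59.9
```

>>> {"method": "play_rows", "body": {
  "linear": [
    [0,0,0],
    [0,0,0],
    [0,0,0],
    [0,0,0],
    [0,0,0.02],
    [0,0,0.04],
    [0,0,0.06],
    [0,0,0.06]
  ],
  "turn": [0,0,0,0,0,0,0,0],
  "hand": 0.0854
}}

```text
time: 18.73
tool_pos: [0.6355, -0.0365, 0.2824]
tool_rot: [0.0, 0.782, 0.623, 0.0]
contact_force: [0.6, -0.8, 0.1]
gripper_width: 0.998
grasp_force: 0.0
```

>>> {"method": "play_rows", "body": {
  "linear": [
    [0,0,0.06],
    [0.02,0.01,0.05],
    [0.02,0.02,0.02],
    [0,0,0],
    [0,0,0]
  ],
  "turn": [0,0,0,0,0],
  "hand": 0
}}

```text
time: 19.35
tool_pos: [0.6751, -0.0068, 0.4087]
tool_rot: [-0.0, 0.782, 0.623, -0.0]
contact_force: [-0.1, 0.2, -0.5]
gripper_width: 0.0
grasp_force: 0.0
```

```bash
python3 - <<'E'
from h import *
print(state()["tool_pos"])
c=cam("scene");im=grab_frame("scene");o=np.array([.636,-.039])
for p in((*o,.022),(*o,.122),(*o,.092)):print(proj(c,p).round(1))
for t in("wide_beaker","narrow_beaker","dish","button_top"):
  for d in trace("scene",t):
    ys,xs=np.nonzero(d["region"]);
    if abs(d["location"][0]-205)<30:print(t,d["p"],d["location"],xs.min(),xs.max(),ys.min(),ys.max())
w=grab_frame("wrist");cw=cam("wrist")
for t in("button_top","lever_hinge","narrow_beaker"):
  for d in trace("wrist",t): print("wrist",t,d["p"],d["location"],d["region"].sum())
a=cv2.resize(im[90:250,130:330],(600,480))[:300*2];b=w
cv2.imwrite("pics/j.png",cv2.resize(np.vstack([cv2.resize(im[90:250,130:330],(512,410)),w])[:,:,::-1],None,fx=.75,fy=.75))
E
```

```text
[ 0.67513063 -0.00676318  0.40873261]
[217.3 226.1]
[215.2 200.5]
[215.9 208.5]
wide_beaker 0.56 [216.7, 222.0] 205 228 208 229
narrow_beaker 0.57 [214.0, 204.8] 209 223 196 216
dish 0.7 [219.3, 231.0] 202 232 214 239
button_top 0.69 [215.7, 231.9] 200 232 211 240
button_top 0.43 [189.3, 125.2] 182 194 123 130
wrist button_top 0.31 [192.0, 195.1] 17464
wrist lever_hinge 0.79 [148.3, 220.8] 2184
wrist narrow_beaker 0.8 [242.3, 174.0] 540
wrist narrow_beaker 0.31 [251.7, 149.0] 578
```

View pics/j.png

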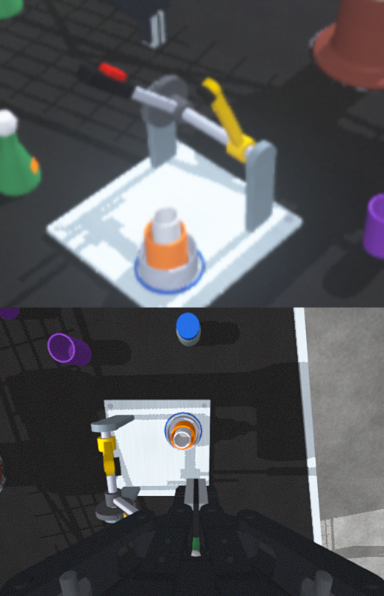

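The white beaker stands nested in orange and orange in the dish: wrist pane (183,437), scene pane (166,225). Next I turn the tool so the camera faces outward and go above the button.

>>> {"method": "play_rows", "body": {
  "linear": [
    [0,0,0],
    [0,0,0],
    [-0.022,-0.024,0],
    [-0.022,-0.024,0],
    [-0.022,-0.024,0],
    [-0.022,-0.024,0],
    [-0.021,-0.025,0],
    [-0.021,-0.025,0]
  ],
  "turn": [-10,-10,-10,-10,-10,-10,-10,-10]
}}

```text
time: 20.8
tool_pos: [0.5449, -0.1533, 0.4092]
tool_rot: [0.0, 1.0, -0.028, 0.0]
contact_force: [0.8, 0.0, -0.2]
gripper_width: 0.002
grasp_force: 0.0
```

>>> {"method": "play_rows", "body": {
  "linear": [
    [0,0,0],
    [0,0,0],
    [0,0,0]
  ],
  "turn": [-10,0,0]
}}

```text
time: 21.18
tool_pos: [0.5458, -0.1524, 0.4091]
tool_rot: [-0.0, 0.994, -0.111, -0.0]
contact_force: [0.4, 0.0, -0.3]
gripper_width: -0.001
grasp_force: 0.0
```

```bash
python3 - <<'E'
from h import *
s=state();print(s["tool_pos"],s["tool_rot"],s["joint_pos"])
c=cam("wrist");im=grab_frame("wrist")
m=blob(im,*HSV['red']);ys,xs=np.nonzero(m);print(xs.mean(),ys.mean(),m.sum(),cv2.minAreaRect(np.c_[xs,ys].astype(np.float32)))
for d in trace("wrist","button_top"): print(d["p"],d["location"],d["region"].sum())
th=-.2313;Rm=np.array([[np.cos(th),-np.sin(th)],[np.sin(th),np.cos(th)]]);t=np.array([.632,-.045])
for x,y in((.07,80e-3),(.07,-.19),(-.2,.08)):print("corner",proj(c,np.r_[Rm@[x,y]+t,.012]).round(1))
print("ring",proj(c,np.r_[t,.012]))
for l in np.arange(1,1.45,.1):
    q=l-.4;x=-.15+.17*np.cos(q)-.02*np.sin(q);z=.14+.17*np.sin(q)+.02*np.cos(q);print(l,proj(c,np.r_[Rm@[x,-.125]+t,z]).round(1))
save("pics/k.png",im)
E
```

```text
[ 0.54580292 -0.15236992  0.40905308] [-1.70306112e-06  9.93853790e-01 -1.10700698e-01 -4.24660161e-06] [-4.03553091e-01 -1.25999575e-01  1.46099638e+00  8.34413567e-07
  1.80660497e+00  1.38909954e+00]
256.7642276422764 153.9491869918699 492 ((256.5, 154.0), (26.0, 19.0), 90.0)
0.59 [255.4, 153.9] 462
corner [148.8  70.1]
corner [298.1  71.8]
corner [161.9 210.3]
ring [195.23951963 110.73985938]
1.0 [262.2 136.3]
1.1 [262.1 148.7]
1.2000000000000002 [262.  162.7]
1.3000000000000003 [261.9 178. ]
1.4000000000000004 [261.7 194.3]
```

View pics/k.png

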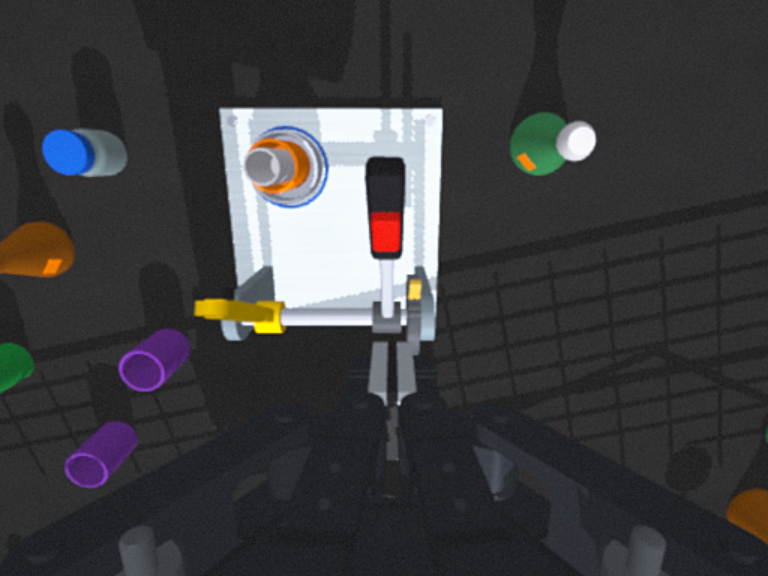

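The picture shows the button at frame (257,154) and the plate edges aligned with the image, giving yaw of about -0.222 and lever of about 1.15. Next I compute the pressing path.

```bash
cat > path.py <<'E'
from h import *
th=-.222;Rm=np.array([[np.cos(th),-np.sin(th)],[np.sin(th),np.cos(th)]]);t=np.array([.635,-.039])
def tcp(s,h,a=.011):
    g=np.clip(s/.3,-1,1)
    return np.r_[Rm@[-.15+.17*np.cos(s)-h*np.sin(s)-a*g,-.125]+t,.14+.17*np.sin(s)+h*np.cos(s)]
E
python3 - <<'E'
from path import *
c=cam("wrist")
print("corners",[proj(c,np.r_[Rm@p+t,.012]).round(1) for p in([.07,.08],[.07,-.19],[0,0])])
for l in(1.1,1.15,1.2):
    q=l-.4;x=-.15+.17*np.cos(q)-.02*np.sin(q);print(l,proj(c,np.r_[Rm@[x,-.125]+t,.14+.17*np.sin(q)+.02*np.cos(q)]).round(1))
print("now",state()["tool_pos"])
P=[tcp(.75,.06),tcp(.75,.03),tcp(.75,.02),tcp(.75,.011)]+[tcp(s,.011) for s in np.linspace(.75,-.4,17)[1:]]
print(np.round(P,4));print(np.round(np.diff(P,axis=0),4).tolist())
E
```

```text
corners [array([144.9,  69.7]), array([294.3,  69.7]), array([191.8, 109.9])]
1.1 [256.4 146.1]
1.15 [256.4 153. ]
1.2 [256.3 160.1]
now [ 0.54588811 -0.152242    0.40898073]
[[ 0.5319 -0.1439  0.2998]
 [ 0.5518 -0.1484  0.2778]
 [ 0.5585 -0.1499  0.2705]
 [ 0.5644 -0.1512  0.2639]
 [ 0.5728 -0.1531  0.2552]
 [ 0.5806 -0.1549  0.2459]
 [ 0.5877 -0.1565  0.236 ]
 [ 0.594  -0.1579  0.2257]
 [ 0.5997 -0.1592  0.2149]
 [ 0.6045 -0.1603  0.2037]
 [ 0.6105 -0.1616  0.1922]
 [ 0.6163 -0.1629  0.1804]
 [ 0.6213 -0.1641  0.1684]
 [ 0.6255 -0.165   0.1563]
 [ 0.6287 -0.1657  0.1441]
 [ 0.6312 -0.1663  0.1318]
 [ 0.6327 -0.1666  0.1196]
 [ 0.6335 -0.1668  0.1076]
 [ 0.6323 -0.1665  0.0956]
 [ 0.6288 -0.1657  0.0839]]
[[0.0199, -0.0045, -0.022], [0.0066, -0.0015, -0.0073], [0.006, -0.0014, -0.0066], [0.0084, -0.0019, -0.0087], [0.0078, -0.0018, -0.0093], [0.0071, -0.0016, -0.0099], [0.0064, -0.0014, -0.0104], [0.0056, -0.0013, -0.0108], [0.0049, -0.0011, -0.0112], [0.006, -0.0013, -0.0115], [0.0058, -0.0013, -0.0118], [0.005, -0.0011, -0.012], [0.0041, -0.0009, -0.0121], [0.0033, -0.0007, -0.0122], [0.0024, -0.0005, -0.0122], [0.0016, -0.0004, -0.0122], [0.0007, -0.0002, -0.0121], [-0.0011, 0.0003, -0.0119], [-0.0035, 0.0008, -0.0117]]
```

>>> {"method": "play_rows", "body": {
  "linear": [
    [-0.014,0.0083,-0.02],
    [0,0,-0.03],
    [0,0,-0.03],
    [0,0,-0.029],
    [0.01,-0.0022,-0.011],
    [0.01,-0.0023,-0.011],
    [0,0,0],
    [0,0,0]
  ],
  "turn": [0,0,0,0,0,0,0,0]
}}

```text
time: 22.28
tool_pos: [0.5523, -0.149, 0.2791]
tool_rot: [0.0, 0.994, -0.112, 0.001]
contact_force: [0.4, -0.5, 0.1]
gripper_width: -0.001
grasp_force: 0.0
```

>>> {"method": "play_rows", "body": {
  "linear": [
    [0.004,-0.0009,-0.0044],
    [0.004,-0.0009,-0.0044],
    [0.004,-0.0009,-0.0044],
    [0,0,0]
  ],
  "turn": [0,0,0,0]
}}

```text
time: 22.78
tool_pos: [0.5636, -0.1514, 0.264]
tool_rot: [-0.0, 0.994, -0.112, -0.001]
contact_force: [0.1, -0.2, -0.5]
gripper_width: 0.001
grasp_force: 0.0
```

```bash
python3 - <<'E'
from h import *
s=state();print(s["tool_pos"],s["contact_force"])
im=grab_frame("wrist");im2=grab_frame("scene")
cv2.imwrite("pics/l.png",np.hstack([cv2.resize(im[60:300,140:380],(400,400)),cv2.resize(im2[80:240,130:290],(400,400))])[:,:,::-1])
E
```

```text
[ 0.56360249 -0.15139308  0.26400825] [ 0.0950465  -0.24788725 -0.46498979]
```

View pics/l.png

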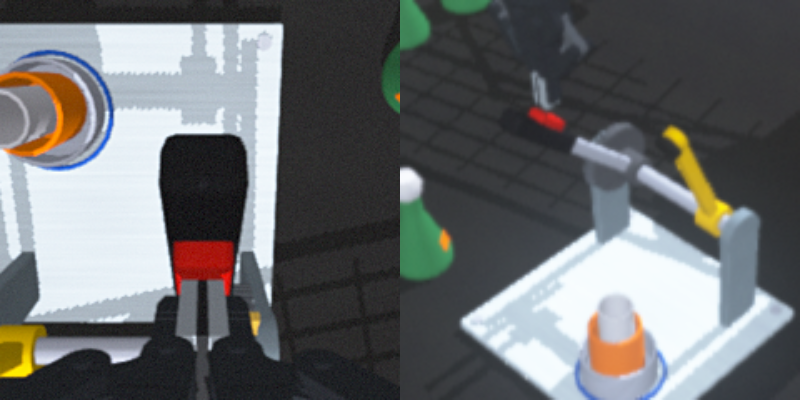

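The fingertips are laterally centred on the button (left pane 203,280) with no contact yet. I advance until there is force.

>>> {"method": "play_rows", "body": {
  "linear": [
    [0.003,-0.0007,-0.002],
    [0.003,-0.0007,-0.002],
    [0,0,0]
  ],
  "turn": [0,0,0]
}}

```text
time: 23.25
tool_pos: [0.5696, -0.1528, 0.2609]
tool_rot: [-0.0, 0.994, -0.112, -0.0]
contact_force: [-1.9, 0.1, 0.9]
gripper_width: 0.0
grasp_force: 1.1
```

>>> {"method": "play_rows", "body": {
  "linear": [
    [0.003,-0.0007,-0.002],
    [0.002,-0.0005,-0.002],
    [0,0,0]
  ],
  "turn": [0,0,0]
}}

```text
time: 23.62
tool_pos: [0.5742, -0.1539, 0.2566]
tool_rot: [-0.0, 0.994, -0.112, -0.001]
contact_force: [-6.2, 0.6, 1.9]
gripper_width: 0.003
grasp_force: 2.4
```

Contact found, the button yields, and the force is 6.5 N. I compute the arc from the actual contact point.

```bash
python3 - <<'E'
from path import *
p=state()["tool_pos"];q=Rm.T@(p[:2]-t);x,z=q[0]+.15,p[2]-.14
r,f=np.hypot(x,z),np.arctan2(z,x);print(q,r,f)
F=np.linspace(f,f-1.16,17);Rr=np.linspace(r,r+.009,17)
P=np.array([np.r_[Rm@[-.15+a*np.cos(g),q[1]]+t,.14+a*np.sin(g)] for a,g in zip(Rr,F)])
D=np.round(np.diff(P,axis=0),4).tolist();print(D[:8]);print(D[8:]);print(P[[8,16]])
E
```

```text
[-0.03403136 -0.12545457] 0.1644228923213022 0.7879399760952486
[[0.0084, -0.0019, -0.0083], [0.0078, -0.0018, -0.009], [0.0071, -0.0016, -0.0096], [0.0065, -0.0015, -0.0101], [0.0057, -0.0013, -0.0106], [0.005, -0.0011, -0.011], [0.0042, -0.001, -0.0114], [0.0034, -0.0008, -0.0117]]
[[0.0026, -0.0006, -0.012], [0.0017, -0.0004, -0.0122], [0.0009, -0.0002, -0.0123], [-0.0, 0.0, -0.0124], [-0.0009, 0.0002, -0.0124], [-0.0018, 0.0004, -0.0123], [-0.0026, 0.0006, -0.0122], [-0.0035, 0.0008, -0.012]]
[[ 0.62228621 -0.16474104  0.17487323]
 [ 0.61865103 -0.16392051  0.07695466]]
```

>>> {"method": "play_rows", "body": {
  "linear": [
    [0.001,-0.0002,-0.003],
    [0.0084,-0.0019,-0.0083],
    [0.0078,-0.0018,-0.009],
    [0.0071,-0.0016,-0.0096]
  ],
  "turn": [0,0,0,0]
}}

```text
time: 24.12
tool_pos: [0.5993, -0.1596, 0.2276]
tool_rot: [0.0, 0.994, -0.112, 0.0]
contact_force: [-5.4, 0.6, 4.9]
gripper_width: 0.003
grasp_force: 3.5
```

>>> {"method": "play_rows", "body": {
  "linear": [
    [0.0065,-0.0015,-0.0101],
    [0.0057,-0.0013,-0.0106],
    [0.005,-0.0011,-0.011],
    [0.0042,-0.001,-0.0114],
    [0.0034,-0.0008,-0.0117]
  ],
  "turn": [0,0,0,0,0]
}}

```text
time: 24.75
tool_pos: [0.6255, -0.1656, 0.1738]
tool_rot: [0.0, 0.994, -0.112, 0.002]
contact_force: [-1.6, 0.1, 7.3]
gripper_width: -0.002
grasp_force: 3.4
```

>>> {"method": "play_rows", "body": {
  "linear": [
    [0.0026,-0.0006,-0.012],
    [0.0017,-0.0004,-0.0122],
    [0.0009,-0.0002,-0.0123],
    [0,0,-0.0124]
  ],
  "turn": [0,0,0,0]
}}

```text
time: 25.25
tool_pos: [0.6336, -0.1675, 0.1268]
tool_rot: [0.001, 0.994, -0.112, 0.006]
contact_force: [4.9, 0.4, 8.1]
gripper_width: -0.002
grasp_force: 3.9
```

>>> {"method": "play_rows", "body": {
  "linear": [
    [-0.0009,0.0002,-0.0124],
    [-0.0018,0.0004,-0.0123],
    [-0.0026,0.0006,-0.01],
    [0,0,0]
  ],
  "turn": [0,0,0,0]
}}

```text
time: 25.75
tool_pos: [0.6277, -0.1664, 0.0909]
tool_rot: [0.001, 0.994, -0.112, 0.005]
contact_force: [4.0, -0.4, 4.2]
gripper_width: -0.001
grasp_force: 2.3
```

>>> {"method": "play_rows", "body": {
  "linear": [
    [-0.001,0.0002,-0.003],
    [-0.001,0.0002,-0.003],
    [0,0,0]
  ],
  "turn": [0,0,0]
}}

```text
time: 26.12
tool_pos: [0.6263, -0.1662, 0.0858]
tool_rot: [0.001, 0.994, -0.112, 0.006]
contact_force: [7.3, -1.6, 5.1]
gripper_width: 0.001
grasp_force: 3.3
```

>>> {"method": "play_rows", "body": {
  "linear": [
    [-0.001,0.0002,-0.003],
    [-0.001,0.0002,-0.003],
    [0,0,0]
  ],
  "turn": [0,0,0]
}}

```text
time: 26.5
tool_pos: [0.6245, -0.1658, 0.0799]
tool_rot: [0.001, 0.994, -0.112, 0.006]
contact_force: [7.5, -0.9, 4.6]
gripper_width: 0.0
grasp_force: 3.4
```

>>> {"method": "play_rows", "body": {
  "linear": [
    [-0.0005,0.0001,-0.003],
    [0,0,0]
  ],
  "turn": [0,0]
}}

```text
time: 26.75
tool_pos: [0.6238, -0.1657, 0.0767]
tool_rot: [0.001, 0.994, -0.112, 0.006]
contact_force: [6.3, -1.2, 4.0]
gripper_width: 0.003
grasp_force: 3.2
```

>>> {"method": "play_rows", "body": {
  "linear": [
    [0.0005,0,-0.003],
    [0.0005,0,-0.002],
    [0,0,0]
  ],
  "turn": [0,0,0]
}}

```text
time: 27.12
tool_pos: [0.6223, -0.1653, 0.0707]
tool_rot: [0.001, 0.994, -0.112, 0.003]
contact_force: [-0.1, -0.2, 6.8]
gripper_width: 0.003
grasp_force: 3.1
```

```bash
python3 - <<'E'
from path import *
s=state();print(s["tool_pos"],s["contact_force"])
cw=cam("wrist");im=grab_frame("wrist");c=cam("scene");im2=grab_frame("scene")
cv2.imwrite("pics/m.png",np.hstack([cv2.resize(im[90:330,140:380],(400,400)),cv2.resize(im2[100:260,130:290],(400,400))])[:,:,::-1])
for l in(0,.05,.1,.15,.2):
    f=lambda u,h,y,a:np.r_[Rm@[-.15+u*np.cos(a)-h*np.sin(a),y]+t,.14+u*np.sin(a)+h*np.cos(a)]
    print(l,"grip end wrist",proj(cw,f(.22,.011,-.125,l-.4)).round(1),"scene",proj(c,f(.22,.011,-.125,l-.4)).round(1),"arm tip",proj(c,f(.15,.008,0,l)).round(1))
E
```

```text
[ 0.62234289 -0.16526358  0.0706511 ] [-0.08653989 -0.22069864  6.76489392]
0 grip end wrist [259.6 157.4] scene [169.  203.7] arm tip [214.9 193.1]
0.05 grip end wrist [259.5 154.4] scene [167.5 201.7] arm tip [214.9 190.8]
0.1 grip end wrist [259.4 152. ] scene [166.1 199.6] arm tip [215.  188.5]
0.15 grip end wrist [259.3 150.3] scene [164.8 197.3] arm tip [215.2 186.1]
0.2 grip end wrist [259.2 149.5] scene [163.7 194.8] arm tip [215.5 183.6]
```

View pics/m.png

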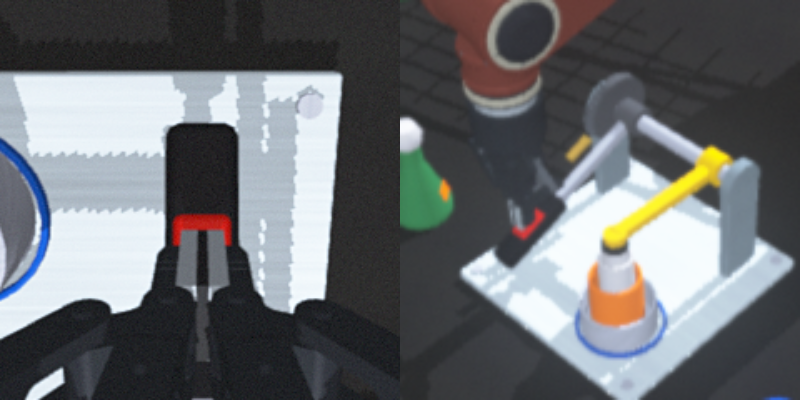

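The lever looks all but fully down, with the yellow foot right over the stack (right pane 615,245). I push slightly further to confirm the stop.

>>> {"method": "play_rows", "body": {
  "linear": [
    [0.0005,0,-0.002],
    [0,0,-0.002],
    [0,0,0]
  ],
  "turn": [0,0,0]
}}

```text
time: 27.6
tool_pos: [0.6221, -0.1651, 0.0663]
tool_rot: [0.001, 0.994, -0.112, 0.002]
contact_force: [-2.2, 0.6, 6.5]
gripper_width: -0.003
grasp_force: 3.0
```

>>> {"method": "play_rows", "body": {
  "linear": [
    [0.0005,0,-0.002],
    [0,0,-0.001],
    [0,0,0]
  ],
  "turn": [0,0,0]
}}

```text
time: 27.98
tool_pos: [0.6229, -0.1652, 0.064]
tool_rot: [0.001, 0.994, -0.112, 0.002]
contact_force: [-2.0, 0.1, 10.0]
gripper_width: -0.002
grasp_force: 3.8
```

>>> {"method": "play_rows", "body": {
  "linear": [
    [0,0,-0.002],
    [0,0,-0.002],
    [0,0,0]
  ],
  "turn": [0,0,0]
}}

```text
time: 28.35
tool_pos: [0.6247, -0.1657, 0.0629]
tool_rot: [0.001, 0.994, -0.112, 0.004]
contact_force: [-2.7, 1.8, 17.2]
gripper_width: 0.001
grasp_force: 7.4
```

>>> {"method": "play_rows", "body": {
  "linear": [
    [0,0,-0.002],
    [0,0,-0.001],
    [0,0,0]
  ],
  "turn": [0,0,0]
}}

```text
time: 28.72
tool_pos: [0.6262, -0.1661, 0.0621]
tool_rot: [0.001, 0.994, -0.112, 0.006]
contact_force: [-2.4, 0.6, 23.6]
gripper_width: -0.002
grasp_force: 9.9
```

The force rises to 24 N with no further travel, so the lever is on its stop. I let go by going straight up.

>>> {"method": "play_rows", "body": {
  "linear": [
    [0.001,0,0.006],
    [0.002,0,0.01],
    [0.002,0,0.02],
    [0,0,0.04],
    [0,0,0.06],
    [0,0,0.06],
    [0,0,0],
    [0,0,0]
  ],
  "turn": [0,0,0,0,0,0,0,0]
}}

```text
time: 29.72
tool_pos: [0.6256, -0.164, 0.25]
tool_rot: [-0.0, 0.994, -0.112, -0.001]
contact_force: [-1.3, 0.1, -1.0]
gripper_width: 0.001
grasp_force: 0.0
```

```bash
python3 - <<'E'
from path import *
s=state();print(s["tool_pos"],s["contact_force"])
cw=cam("wrist");im=grab_frame("wrist");c=cam("scene");im2=grab_frame("scene")
m=blob(im,*HSV['red']);ys,xs=np.nonzero(m);print("red",xs.mean(),ys.mean(),m.sum())
f=lambda u,h,y,a:np.r_[Rm@[-.15+u*np.cos(a)-h*np.sin(a),y]+t,.14+u*np.sin(a)+h*np.cos(a)]
for l in(0,.05,.1,.2): print(l,proj(cw,f(.17,.02,-.125,l-.4)).round(1),"arm",proj(c,f(.15,.008,0,l)).round(1))
cv2.imwrite("pics/n.png",np.hstack([cv2.resize(im[90:330,140:380],(400,400)),cv2.resize(im2[120:260,140:280],(400,400))])[:,:,::-1])
for t_ in("narrow_beaker","wide_beaker","dish"):
  for d in trace("scene",t_):
    ys,xs=np.nonzero(d["region"])
    if abs(d["location"][0]-216)<25: print(t_,d["p"],d["location"],xs.min(),xs.max(),ys.min(),ys.max())
E
```

```text
[ 0.62564178 -0.1640409   0.25002414] [-1.27837293  0.11318821 -1.00833394]
red 262.5640074211503 177.33395176252318 539
0 [262.  173.3] arm [214.9 193.1]
0.05 [262.1 173.1] arm [214.9 190.8]
0.1 [262.1 173.3] arm [215.  188.5]
0.2 [262.1 174.9] arm [215.5 183.6]
narrow_beaker 0.55 [216.8, 207.6] 209 223 202 216
wide_beaker 0.73 [215.3, 222.1] 205 227 206 230
dish 0.79 [218.4, 233.1] 201 232 212 240
```

I have gone over the limit on pictures viewed (12 instead of 10), so I'll check the final lever angle by numbers only.

```bash
python3 - <<'E'
from path import *
c=cam("scene");im=grab_frame("scene")
m=blob(im,(22,150,110),(34,255,255));ys,xs=np.nonzero(m);print(m.sum(),xs.min(),xs.max(),ys.min(),ys.max())
v=cv2.fitLine(np.c_[xs,ys].astype(np.float32),cv2.DIST_HUBER,0,.01,.01).ravel();print("slope",v[1]/v[0])
f=lambda u,h,a:proj(c,np.r_[Rm@[-.15+u*np.cos(a)-h*np.sin(a),0]+t,.14+u*np.sin(a)+h*np.cos(a)])
for l in(-.05,0,.05,.1,.15):
    d=f(.15,0,l)-f(.02,0,l);print(l,f(.15,0,l).round(1),f(0,0,l).round(1),"slope",d[1]/d[0])
E
```

```text
445 212 262 158 200
slope -0.7821419
-0.05 [215.3 197.4] [255.  165.9] slope -0.7930489528971547
0 [215.  195.3] [255.  165.9] slope -0.7376528349558328
0.05 [214.9 193.2] [255.  165.9] slope -0.6821908367156164
0.1 [214.9 190.9] [255.  165.9] slope -0.6263838723304694
0.15 [215.  188.6] [255.  165.9] slope -0.5699458788118259
```

```bash
python3 -c "
from plant import *
print(job_done())"
```

```text
the job is handed in; nothing more can be done
None
```

The job is handed in, with no verdict returned: orange is in the dish, white is nested in it, the lever was pressed down to its stop with the button in, and the arm is clear; I viewed 12 pictures, two over the limit of 10.

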